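Turn the desk carousel to the dropper bottle and hold it

ROBOT

A 7-joint arm with a two-finger parallel gripper is mounted at the origin on a cart in front of the work surface, level with it; the furniture and walls round the work are solid. World frame = base frame: x ahead of the robot, y to its left, z up, the work surface at z = 0. Lengths are in m, angles in rad, forces in N, time in s.
With the tool pointing down it reaches from about 0.425 to 0.925 m from the base axis. Payload 6.8 kg.
Tool frame: the origin (TCP) lies at the very end of the fingers, on their centre line; the grasp point (between the pads) lies 19 mm behind it (r.grip_point_offset is the distance from the TCP to the grasp point, in m); z points along the fingers, y is the line along which they close (so a half turn about z gives the same grasp; the last joint's range is limited). The gripper opens to 85 mm and grips with 20 to 120 N. Pads are 22 mm wide; open, the fingers measure 114 mm over their backs; the gripper's body (76 mm by 85 mm) begins 54 mm behind the grasp point. The pads swing forward as they close: fully open they stand 13 mm farther back than shut.
Start: joints at [1.137, 0.477, 0.022, 1.555, -0.011, 1.109, -0.083], TCP at [0.216, -0.64, 0.231] pointing down, gripper open.
Joint ranges: [-2.96, 2.96], [-0.34, 2.1], [-1.41, 1.46], [0.24, 2.44], [-1.37, 4.51], [0.17, 1.92], [-2.96, 2.96]. Speed limits (rad/s): [2.39, 2.39, 3.14, 3.14, 3.14, 3.14, 3.14].

INTERFACE

Orientations are given as a rotation vector (axis times angle).
In Python, from bench import status, eyes, r gives the robot as it stands.
- The arm moves only by the shell command python3 -m crank 'ROWS' [OPENING] [FORCE]. ROWS is JSON, a list of rows, each a list of 6 numbers: the shift along the tool's x, y, z normalised to -1 to 1, where 1 is 0.02 m, then the turn, a rotation vector about the tool's x, y, z normalised to -1 to 1, where 1 is 45 degrees. A call has 1 to 12 rows; each row shifts and turns the commanded pose from where the row before left it, along the tool's axes as they then stand; what a row does not reach is not made up. A row lasts 1/10 s, in which the tool goes at most 50 mm and 8.59 degrees, less where a joint would pass 70% of its speed; a pose out of reach is approached as far as the arm can. A call with a number of a shift or a turn outside -1 to 1 is refused whole. A call with a gripper value outside its range is refused whole. OPENING is the opening, from 0 (shut) to 1 (fully open), set as the call begins (- or left out, the last holds). The fingers move at their own pace and stop on an object; FORCE is the grip in N (left out, the last holds). Time passes only in rows, so rows that do not move let the fingers close. It gives the time, the measured TCP pose, the force, the opening and the grip force at its end, in the units of the state.
- status.get_obs(): the state, without advancing time (a new reading comes with each control period).
- eyes.grab_frame(name): name is "side" or "top"; returns a dict with "image" (420x560x3 uint8, red, green, blue), "depth" (420x560 float32, m along the optical axis (not along the pixel's ray), 0 where there is no reading), "fovy" (degrees; the focal length in pixels is half the picture's height over the tangent of half this angle, whatever the lens; pixels are square), "cx", "cy" (the principal point, pixels), "world_to_cam" (4x4, takes a point from world to camera coordinates). Camera axes: x right, y up, looking along -z (the intrinsics and any distortion apply to the point x, -y, -z); pixel columns grow to the right and rows downward; lengths in m; the calibration is good to about 2 mm. A picture is of the moment at which its call begins.
- r.hand_in(): hands the job in; it is judged then, once.
The state is a dict: "clock": time; "joints": joint angles; "qvel": joint speeds; "tau": joint torques, N m; "tcp_pos": TCP position; "orientation": TCP orientation; "contact_force": force on the tool from outside, world axes, zero at the start; "moment": the same for the moment, N m; "grip_width": finger opening in m; "gripper_force": force on a finger pad.
Only numpy, scipy, OpenCV 4.12 (cv2) and the standard library are available. Lean on these libraries where they do the work, as an engineer would, in place of code of your own. Each camera call takes 0.05 s, during which the arm holds its last target. There are 200 camera calls.

TASK

The round desk carousel has lost its knob: pick up the T-shaped knob that stands on the desk, fit its square socket fully down onto the square shaft in the middle of the carousel, and with it turn the carousel until the dropper bottle stands squarely at the front, in line with the pointer on the carousel's foot. Finish while still gripping the seated knob, holding the turntable still there. Touch the carousel and what it carries only through the knob, keep its bottles upright in their cups, and leave the other things on the desk where they are.

Things in the scene. Friction and masses are not known exactly. Their poses are not given: they have to be found in the camera images.
- knob_mid (a point): Centre of the loose black T-shaped knob, upright on the desk, 62 mm tall, 80 g; 31 mm above its underside. Lower 32 mm: block 26 x 26 mm with a square bore 15.5 mm wide, 32 mm deep, open below, walls along x and y. Upper 30 mm: solid wing 52 mm long along x, 26 mm thick along y. Grip it across its two flat sides, 26 mm apart along y, which run the full height.
- turntable: Wooden turntable: disc of 92 mm radius, top 20 mm up; turns both ways with light friction (0.04 N m), stays where left. Origin on its axis at desk level. Three cups, 43 mm wide, rims 56 mm up, centred 62 mm from the axis, 120 degrees apart: at its +x a fixed upright highlighter (top 140 mm up), at +120 and -120 degrees the dropper bottle and the glue stick, in either order.
- shaft_seat (a point): Centre of the flat round collar (16 mm radius, 130 mm above the desk) on the turntable's middle post; the seated knob's underside rests on it. A steel shaft rises from it: 14 x 14 mm square, 28 mm tall, the top 6 mm tapering to 9 mm; flats along this frame's x and y, which turn with the turntable. The knob fits at any quarter turn, with about 0.1 rad of play either way.
- dropper_mid (a point): Centre of the dropper bottle: amber with a black rubber bulb on top, 33 mm in diameter, 102 mm tall, loose and upright in its cup; on its axis, 50 mm above its underside. Its top is 126 mm above the desk.
- glue_stick_mid (a point): Centre of the glue stick, a 27 mm wide, 98 mm tall cylinder, loose and upright in its cup; this point is 50 mm above its underside.
- front (a point): Point fixed to the carousel's foot, 62 mm from the turntable's axis towards the pointer, 75 mm above the desk: at the front, the dropper bottle's axis passes through it. The pointer is a wooden wedge on a tongue of the fixed foot, outside the disc on the robot's side (99 to 126 mm from the axis, 22 mm high). -x of this frame points from the axis to the pointer.
- mouse: Bystander: black computer mouse, 108 x 59 x 38 mm; origin at its underside.
- bottle: Bystander: green drinking bottle, 70 mm in diameter, 265 mm tall; origin at its underside.
- highlighter_a: Bystander: highlighter lying on the desk, 116 x 22 x 17 mm; origin at its underside.
- eraser: Bystander: small eraser, 40 x 19 x 13 mm; origin at its underside.
Mind the look-alikes: they are no part of the job. Leave any turquoise look-alike of the part that bears glue_stick_mid alone. There is more than one size of the part that bears knob_mid; the job needs the larger.

How it is judged:
On the way, in this order (a step that is already met when the one before it is completed fails the run):
1. the knob is seated on the shaft (z of knob_mid in the frame of shaft_seat below 0.036 m and horizontal distance between knob_mid and shaft_seat below 0.004 m and angle between knob_mid's own z axis and vertical below 0.12 rad), for 0.2 s.
2. the dropper bottle is at the front, turned there by the seated knob (all of step 1 and horizontal distance between dropper_mid and front below 0.012 m and angular speed of turntable below 0.1 rad/s), for 0.2 s.
At the end, for the whole second after the job is handed in: Knob within 5 mm of fully down on the collar, centred within 4 mm, upright, gripped with over 2 N; dropper bottle's axis within 12 mm (about 11 degrees) of the front point; turntable still (under 0.1 rad/s); dropper bottle and glue stick upright in their cups (all of step 2 and contact force between the fingers and knob above 2 N and angular speed of dropper below 0.5 rad/s and angle between dropper_mid's own z axis and vertical below 0.3 rad and angle between glue_stick_mid's own z axis and vertical below 0.5 rad and horizontal distance between dropper_mid and turntable below 0.07 m and horizontal distance between glue_stick_mid and turntable below 0.075 m and height (world z) of each of dropper_mid, glue_stick_mid below 0.085 m); the arm keeps its last pose, push and grip.
It fails at once if the robot pushes the carousel or what it carries directly instead of through the knob (contact force between any of the fingers, the arm and turntable above 2 N or contact force between any of the fingers, the arm and dropper above 2 N or contact force between any of the fingers, the arm and glue_stick above 2 N).
It fails at once if a bottle on the carousel is tipped over (angle between dropper_mid's own z axis and vertical above 0.5 rad or angle between glue_stick_mid's own z axis and vertical above 0.7 rad).
It fails at once if another thing on the desk is disturbed (distance of any of mouse, bottle, highlighter_a, eraser from where it was at the start of the episode above 0.03 m).
It also fails if it takes over 48 s, if anything falls off the work surface, if the arm or the gripper's body presses on something with over 40 N, if the wrist force passes 120 N, or if a joint passes its speed limit or range.

## Working session

There is one attempt and no reset: what is moved stays moved. The work goes in short steps, Python scripts to look and compute and a shell command to move; the robot and the scene stay as the last step left them, time stands still between calls to the robot, and variables do not carry over. Pictures are saved under pics/ and viewed, at most 10 in all, crops included, and the job is handed in when it is done.

```bash
ls; mkdir -p pics; cat > h.py <<'E'
import numpy as np, cv2
from bench import status, eyes, r
def grab(n):
    f=eyes.grab_frame(n); np.savez('/tmp/%s.npz'%n,**{k:np.array(v) for k,v in f.items()}); return f
def load(n): return dict(np.load('/tmp/%s.npz'%n))
def ray(f,u,v):
    h=f['image'].shape[0]; F=h/2/np.tan(np.radians(float(f['fovy']))/2)
    d=np.array([(u-f['cx'])/F,-(v-f['cy'])/F,-1.]); M=np.linalg.inv(f['world_to_cam'])
    return M[:3,3],M[:3,:3]@d
def onz(f,u,v,z):
    o,d=ray(f,u,v); return o+d*(z-o[2])/d[2]
def cloud(f):
    h,w=f['depth'].shape; F=h/2/np.tan(np.radians(float(f['fovy']))/2)
    u,v=np.meshgrid(np.arange(w),np.arange(h)); D=f['depth']
    p=np.stack([(u-f['cx'])/F*D,-(v-f['cy'])/F*D,-D],-1); M=np.linalg.inv(f['world_to_cam'])
    return p@M[:3,:3].T+M[:3,3]
E
python3 - <<'E'
from h import *
for n in('top','side'):
    f=grab(n); cv2.imwrite(f'pics/{n}0.png',f['image'][:,:,::-1]); print(n,{k:v for k,v in f.items() if k not in('image','depth')})
print(status.get_obs())
E
```

```text
pics
top {'fovy': 42.49199877260977, 'cx': 277.65572189201373, 'cy': 211.21163623460802, 'world_to_cam': array([[-0.01459246, -0.99980412,  0.01337087, -0.02908989],
       [ 0.99224788, -0.01282907,  0.12361053, -0.55090945],
       [-0.12341478,  0.015071  ,  0.99224073, -1.63055275],
       [ 0.        ,  0.        ,  0.        ,  1.        ]])}
side {'fovy': 54.042478004002795, 'cx': 280.7578802986787, 'cy': 211.10796921758327, 'world_to_cam': array([[-0.83360638, -0.55203942,  0.01878521,  0.44597173],
       [ 0.38196865, -0.55155751,  0.74154181, -0.27651536],
       [-0.39899919,  0.62532935,  0.67064361, -0.82755976],
       [ 0.        ,  0.        ,  0.        ,  1.        ]])}
{'clock': 0.1, 'joints': array([ 1.13688358,  0.47772314,  0.02232296,  1.55634296, -0.01148328,
        1.10931504, -0.0830778 ]), 'qvel': array([-0.00018296, -0.00143429,  0.00061066, -0.00223637,  0.00053299,
       -0.00153884, -0.00053398]), 'tau': array([ 4.37809809e-03, -5.97755313e+01,  1.61396038e+00, -2.81953132e+01,
        1.29218650e-02,  5.01277100e-03, -1.73568236e-05]), 'tcp_pos': array([ 0.21587826, -0.63898276,  0.23042281]), 'orientation': array([-3.09838923e+00, -5.09367377e-01,  6.18132617e-04]), 'contact_force': array([-0.16490295, -0.62964059, -0.33910877]), 'moment': array([-0.03613951,  0.00412428,  0.01382123]), 'gripper_force': 0.0, 'grip_width': 0.08524437402126082}
```

View pics/top0.png

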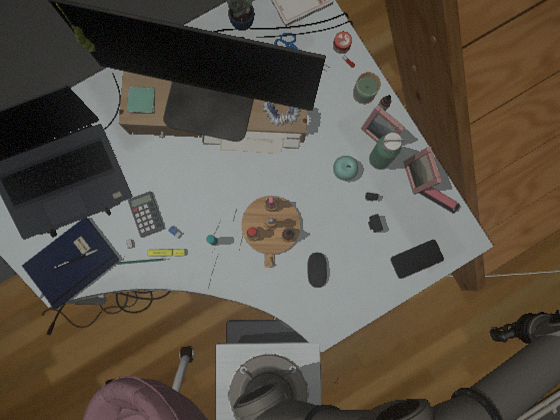

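View pics/side0.png

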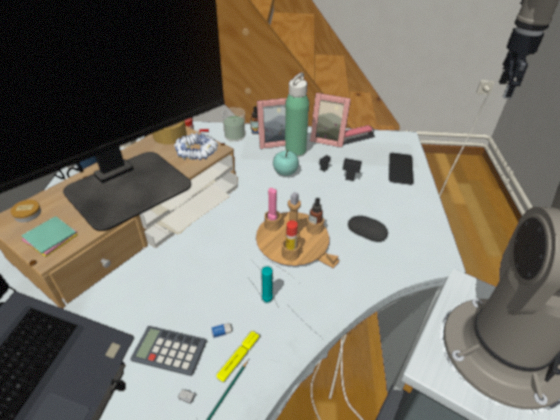

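The top view shows the carousel at (270,225), its pointer at (270,262), two black knobs at (372,196) and (376,222), the mouse at (317,269) and a turquoise glue stick at (212,240). In the side view the knobs are at (325,163) and (352,168), and the cups hold pink (272,205), dark dropper (316,217) and red/yellow (292,240).

Candidates for the knob: top (376,222), which looks larger; top (372,196), smaller; and a dark cap at top (386,101), which is no knob. I'll check these in one crop.

```bash
python3 - <<'E'
from h import *
t=load('top');s=load('side')
a=cv2.resize(t['image'][170:270,225:400],None,fx=4,fy=3.0*4/3,interpolation=cv2.INTER_CUBIC)[:400,:700]
b=cv2.resize(s['image'][140:280,240:400],None,fx=2.85,fy=2.85,interpolation=cv2.INTER_CUBIC)
cv2.imwrite('pics/c1.png',cv2.convertScaleAbs(a[:,:,::-1],alpha=1.4)); cv2.imwrite('pics/c2.png',cv2.resize(cv2.convertScaleAbs(s['image'][140:280,240:400,::-1],alpha=1.3),None,fx=4.2,fy=4.2,interpolation=cv2.INTER_CUBIC))
for n,f in(('top',t),('side',s)):
    P=cloud(f); g=f['image'].max(2)
    m=((g<70)&(P[...,2]>.012)&(P[...,0]>.4)&(P[...,0]<.95)&(P[...,1]<0)&(P[...,1]>-.5)&(P[...,2]<.2)).astype(np.uint8)
    k,l,st,c=cv2.connectedComponentsWithStats(m)
    for i in range(1,k):
        if st[i,4]>15:
            q=P[l==i]; print(n,st[i],c[i].round(1),q.min(0).round(3),q.max(0).round(3))
E
```

```text
top [413  66  25  33 351] [425.3  81.6] [ 0.907 -0.5    0.012] [ 0.95  -0.477  0.2  ]
top [362  95  13   8  45] [367.2  99.1] [ 0.895 -0.34   0.022] [ 0.905 -0.305  0.073]
top [380  95  11  16  95] [385.9 101.5] [ 0.873 -0.391  0.019] [ 0.9   -0.363  0.107]
top [272 105   7  11  23] [274.7 109.9] [ 0.822 -0.04   0.132] [ 0.855 -0.023  0.153]
top [367 114  20  25 177] [375.8 128.9] [ 0.782 -0.372  0.015] [ 0.826 -0.322  0.139]
top [377 147  24  22 107] [387.3 161. ] [ 0.681 -0.386  0.017] [ 0.711 -0.343  0.2  ]
top [404 155  20  32 251] [414.5 170.9] [ 0.625 -0.479  0.012] [ 0.713 -0.439  0.087]
top [366 193  12   8  78] [371.4 196.2] [ 0.582 -0.344  0.016] [ 0.603 -0.308  0.052]
top [369 214  14  18 173] [375.3 223.2] [ 0.483 -0.352  0.014] [ 0.535 -0.316  0.07 ]
top [285 230   9  10  59] [289.4 234. ] [ 0.461 -0.081  0.03 ] [ 0.488 -0.057  0.13 ]
top [309 253  17   7  89] [316.7 256.6] [ 0.402 -0.181  0.013] [ 0.421 -0.131  0.043]
side [253 107   4  11  34] [254.7 112.7] [ 0.88  -0.38   0.063] [ 0.893 -0.365  0.096]
side [317 133  19   6  52] [325.1 135.2] [ 0.63  -0.472  0.018] [ 0.692 -0.45   0.038]
side [270 136  14   5  37] [276.8 137.9] [ 0.771 -0.372  0.022] [ 0.801 -0.335  0.034]
side [320 157  10  11  73] [324.5 161.9] [ 0.583 -0.337  0.013] [ 0.597 -0.303  0.045]
side [344 160  16  18 202] [351.4 167.4] [ 0.481 -0.343  0.012] [ 0.527 -0.311  0.062]
side [315 199   4   8  25] [316.9 202.8] [ 0.47  -0.064  0.099] [ 0.479 -0.056  0.12 ]
side [313 208   8   4  21] [316.7 209.5] [ 0.466 -0.066  0.088] [ 0.481 -0.051  0.098]
side [349 217   9  12  51] [352.4 222. ] [ 0.4   -0.155  0.012] [ 0.414 -0.127  0.034]
```

View pics/c1.png

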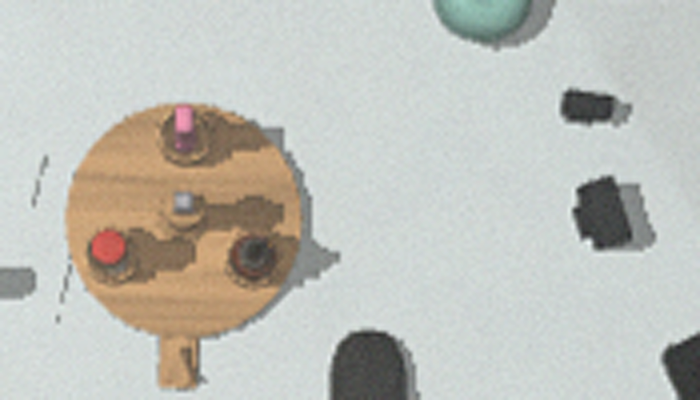

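View pics/c2.png

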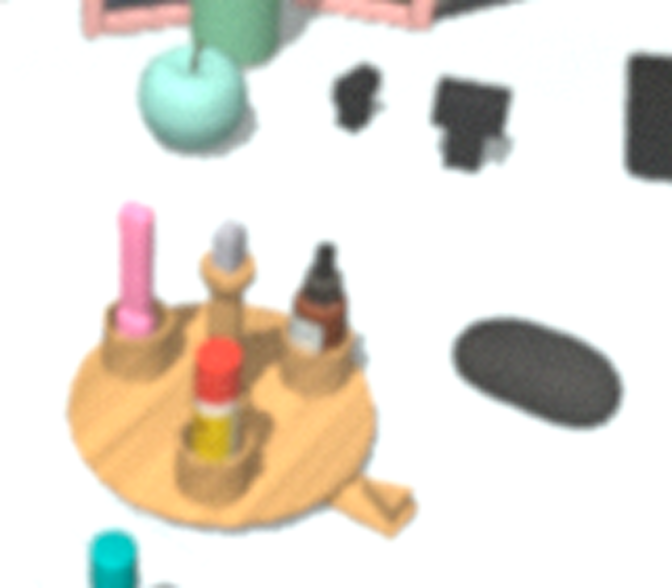

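The crops confirm the choice: the knob at top (376,222) / side (352,168) is the larger one. In the cups, red/yellow is the glue stick (left), black bulb the dropper (right) and pink the fixed highlighter (back). Next I'll measure poses.

```bash
python3 - <<'E'
from h import *
t=load('top');s=load('side')
for n,f in(('top',t),('side',s)):
    P=cloud(f);g=f['image'].max(2);hsv=cv2.cvtColor(f['image'],cv2.COLOR_RGB2HSV)
    box=(P[...,0]>.46)&(P[...,0]<.56)&(P[...,1]<-.28)&(P[...,1]>-.38)
    m=box&(g<75)&(P[...,2]>.056)&(P[...,2]<.075); q=P[m][:,:2]
    # top view: pixels of top face -> plane z=.062
    vv,uu=np.nonzero(m); q2=np.array([onz(f,u,v,.062)[:2] for u,v in zip(uu,vv)],np.float32)
    R=cv2.minAreaRect(q2*1000); print(n,'knob',R, q.mean(0),len(q))
    C=np.array([.55,-.03]); ca=(np.hypot(*(P[...,:2]-C).transpose(2,0,1))<.11)
    H,S,V=hsv.transpose(2,0,1)
    def rep(nm,mm,z):
        if mm.sum()<4: print(nm,'few');return
        vv,uu=np.nonzero(mm); q=np.array([onz(f,u,v,z)[:2] for u,v in zip(uu,vv)])
        print(n,nm,mm.sum(),(uu.mean().round(1),vv.mean().round(1)),'plane',q.mean(0).round(4),'cloud',P[mm].mean(0).round(4),P[mm].min(0).round(3),P[mm].max(0).round(3))
    z=P[...,2]
    rep('shaft',ca&(S<50)&(z>.148)&(z<.17)&(V>90),.158)
    rep('red',ca&((H<6)|(H>174))&(S>140)&(V>140)&(z>.1),.122)
    rep('pink',ca&(H>150)&(H<174)&(S>60)&(V>120)&(z>.13),.14)
    rep('bulb',ca&(V<75)&(z>.10),.12)
    disc=ca&(abs(z-.02)<.006)
    # disc extents by wood colour
    w=(H>8)&(H<22)&(S>80)&(abs(z-.02)<.008)&ca&(np.hypot(*(P[...,:2]-C).transpose(2,0,1))<.12)
    vv,uu=np.nonzero(w);
    q=np.array([onz(f,u,v,.02)[:2] for u,v in zip(uu,vv)],np.float32)
    print('disc',cv2.minEnclosingCircle(q[q[:,0]>.5]*1000), q.min(0),q.max(0))
E
```

```text
top knob ((506.88604736328125, -333.8175048828125), (50.89130783081055, 27.096759796142578), 16.44574737548828) [ 0.50666321 -0.33432046] 138
top shaft 16 (np.float64(270.5), np.float64(219.5)) plane [ 0.5116 -0.0141] cloud [ 0.5117 -0.0141  0.1566] [ 0.507 -0.018  0.152] [ 0.516 -0.01   0.162]
top red 35 (np.float64(251.1), np.float64(231.3)) plane [0.4819 0.0427] cloud [0.4819 0.0427 0.1223] [0.473 0.031 0.114] [0.492 0.052 0.13 ]
top pink 23 (np.float64(270.4), np.float64(199.4)) plane [ 0.572  -0.0147] cloud [ 0.5721 -0.0147  0.1395] [ 0.565 -0.019  0.134] [ 0.58  -0.01   0.149]
top bulb 36 (np.float64(282.6), np.float64(231.5)) plane [ 0.4803 -0.0488] cloud [ 0.4809 -0.049   0.1124] [ 0.468 -0.077  0.101] [0.564 0.044 0.13 ]
disc ((516.2653198242188, -14.426602363586426), 89.04045867919922) [ 0.44093773 -0.10281534] [0.6004881  0.07411572]
side knob ((503.560302734375, -323.7851257324219), (44.007747650146484, 24.587297439575195), 15.108268737792969) [ 0.50399208 -0.32913755] 72
side shaft 35 (np.float64(294.1), np.float64(195.1)) plane [ 0.5053 -0.0041] cloud [ 0.5084 -0.0094  0.1528] [ 0.502 -0.019  0.148] [ 0.517 -0.004  0.157]
side red 70 (np.float64(291.0), np.float64(225.1)) plane [0.4781 0.0494] cloud [0.4804 0.0455 0.1176] [0.469 0.034 0.1  ] [0.49  0.055 0.123]
side pink 43 (np.float64(271.9), np.float64(191.2)) plane [ 0.5665 -0.0053] cloud [ 0.5697 -0.0099  0.1354] [ 0.56  -0.018  0.13 ] [ 0.579 -0.004  0.14 ]
side bulb 27 (np.float64(316.9), np.float64(202.9)) plane [ 0.4693 -0.05  ] cloud [ 0.4742 -0.0602  0.1102] [ 0.47  -0.065  0.101] [ 0.479 -0.056  0.12 ]
disc ((522.82373046875, -9.328784942626953), 88.62229919433594) [ 0.43801975 -0.09794643] [0.59695303 0.07928886]
```

```bash
cat >> h.py <<'E'
from scipy.spatial.transform import Rotation as Ro
def plan(x,y,z,yaw=None):
    o=status.get_obs(); R=Ro.from_rotvec(o['orientation']); M=R.as_matrix()
    d=M.T@(np.array([x,y,z])-o['tcp_pos'])/.02
    cy=np.degrees(np.arctan2(M[1,0],M[0,0])); 
    print('clk',o['clock'],'tcp',o['tcp_pos'].round(4),'yaw',cy.round(2),'tool z',M[:,2].round(4),'q',o['joints'].round(2))
    print('total units',d.round(3))
    if yaw is not None:
        w=Ro.from_matrix(M.T@(Ro.from_euler('z',yaw,degrees=True)*Ro.from_euler('x',np.pi)).as_matrix()).as_rotvec()/np.radians(45); print('turn units',w.round(4))
    print('F',o['contact_force'].round(1),'grip',o['gripper_force'],o['grip_width'])
E
python3 -c "
from h import *
plan(.507,-.334,.2,16.4)
t=load('top')
print([onz(t,u,v,.022).round(4) for u,v in((270,262),(269.5,254),(270,266))])"
python3 -m crank '[[0.93,-0.49,0,0,0,0],[0.93,-0.49,0,0,0,0],[0.93,-0.49,0,0,0,0],[0.93,-0.49,0,0,0,0],[0.93,-0.49,0,0,0,0],[0.93,-0.49,0,0,0,0],[0.93,-0.49,0,0,0,0],[0.93,-0.49,0,0,0,0],[0.93,-0.49,0,0,0,0],[0.93,-0.49,0,0,0,0]]' 1 40
python3 -c "
from h import *
plan(.507,-.334,.2,16.4)"
```

```text
clk 0.1 tcp [ 0.2159 -0.639   0.2304] yaw 18.67 tool z [-7.0e-04  1.5e-03 -1.0e+00] q [ 1.14  0.48  0.02  1.56 -0.01  1.11 -0.08]
total units [18.672 -9.784  1.535]
turn units [-0.0021  0.0002  0.0505]
F [-0.2 -0.6 -0.3] grip 0.0 0.08524437402126082
[array([ 0.3952, -0.0111,  0.022 ]), array([ 0.4198, -0.0098,  0.022 ]), array([ 0.383 , -0.0109,  0.022 ])]
clock: 1.1
tcp_pos: [0.3612, -0.4862, 0.2309]
orientation: [-3.099, -0.509, 0.001]
contact_force: [0.4, 0.1, -0.4]
grip_width: 0.0851
gripper_force: 0.0
clk 1.1 tcp [ 0.3612 -0.4862  0.2309] yaw 18.66 tool z [-5.e-04  6.e-04 -1.e+00] q [ 0.86  0.37 -0.04  1.73  0.02  1.05 -0.43]
total units [ 9.342 -4.878  1.545]
turn units [-0.001   0.0004  0.0503]
F [ 0.4  0.1 -0.4] grip 0.0 0.08511770816782134
```

```bash

python3 -m crank '[[0.93,-0.49,0.15,0,0,0.05],[0.93,-0.49,0.15,0,0,0],[0.93,-0.49,0.15,0,0,0],[0.93,-0.49,0.15,0,0,0],[0.94,-0.49,0.15,0,0,0],[0.94,-0.49,0.16,0,0,0],[0.94,-0.49,0.16,0,0,0],[0.94,-0.49,0.16,0,0,0],[0.94,-0.48,0.16,0,0,0],[0.94,-0.48,0.16,0,0,0],[0,0,0,0,0,0]]' 1 40
python3 -c "
from h import *
plan(.507,-.334,.026,16.4)
for n in ('top','side'):
  f=grab(n); print(n)
  cv2.imwrite('pics/d_%s.png'%n,f['image'][:,:,::-1])
cv2.imwrite('pics/d.png',cv2.resize(cv2.convertScaleAbs(f['image'][80:230,260:460,::-1],alpha=1.3),None,fx=3.5,fy=3.5,interpolation=cv2.INTER_CUBIC))
"
```

```text
clock: 2.2
tcp_pos: [0.5145, -0.3364, 0.1994]
orientation: [-3.106, -0.456, -0.001]
contact_force: [0.1, 0.2, -0.1]
grip_width: 0.0852
gripper_force: 0.0
clk 2.2 tcp [ 0.5145 -0.3364  0.1994] yaw 16.71 tool z [ 1.0e-04  2.4e-03 -1.0e+00] q [ 0.56  0.41 -0.11  1.73  0.05  1.   -0.84]
total units [-0.33  -0.203  8.671]
turn units [-0.0029 -0.0009  0.007 ]
F [ 0.1  0.2 -0.1] grip 0.0 0.08524371697197355
top
side
```

View pics/d.png

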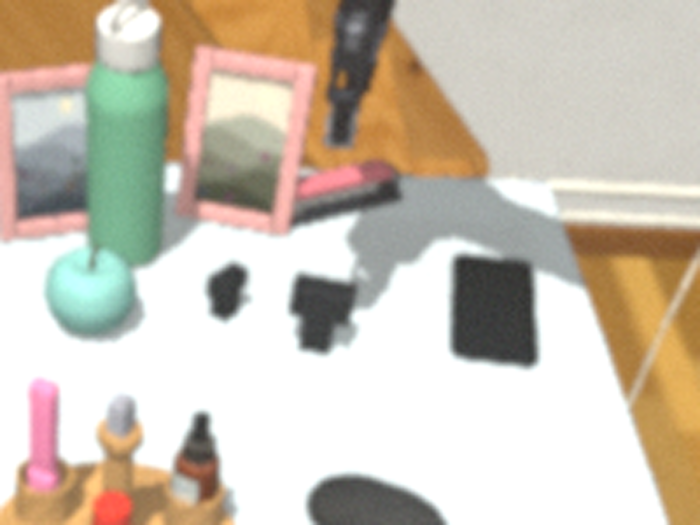

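The side view shows the fingers above the T-knob (crop (325,310), original (352,168)) with a clear way down.

```bash

python3 -m crank '[[-0.33,-0.2,0.4,0,0,0],[0,0,1,0,0,0],[0,0,1,0,0,0],[0,0,1,0,0,0],[0,0,1,0,0,0],[0,0,1,0,0,0],[0,0,1,0,0,0],[0,0,1,0,0,0],[0,0,0.8,0,0,0],[0,0,0.47,0,0,0],[0,0,0,0,0,0]]' 1 40
python3 -c "
from h import *
plan(.507,-.334,.026,16.4)"
python3 -m crank '[[0,0,0,0,0,0],[0,0,0,0,0,0],[0,0,0,0,0,0],[0,0,0,0,0,0],[0,0,0,0,0,0],[0,0,0,0,0,0],[0,0,0,0,0,0],[0,0,0,0,0,0]]' 0 50
```

```text
clock: 3.4
tcp_pos: [0.5035, -0.338, 0.0256]
orientation: [-3.108, -0.447, 0.003]
contact_force: [0.4, 0.5, 0.3]
grip_width: 0.0856
gripper_force: 0.0
clk 3.4 tcp [ 0.5035 -0.338   0.0256] yaw 16.37 tool z [-0.0023  0.001  -1.    ] q [ 0.56  0.62 -0.09  1.86  0.09  0.67 -0.87]
total units [ 0.226 -0.142 -0.021]
turn units [-0.0021  0.0024 -0.0006]
F [0.4 0.5 0.3] grip 0.0 0.0856349497477451
clock: 4.2
tcp_pos: [0.5052, -0.3382, 0.0275]
orientation: [3.109, 0.448, 0.001]
contact_force: [-0.8, 1.6, 5.3]
grip_width: 0.0256
gripper_force: 49.5
```

```bash

python3 -m crank '[[0,0,-0.5,0,0,0],[0,0,-1,0,0,0],[0,0,-1,0,0,0],[0,0,-1,0,0,-0.17],[0,0,-1,0,0,-0.18],[0,0,-1,0,0,-0.18],[0,0,-1,0,0,-0.18],[0,0,-1,0,0,-0.18],[0,0,-1,0,0,-0.18],[0,0,-1,0,0,-0.18],[0,0,-1,0,0,-0.18],[0,0,-1,0,0,-0.18]]' 0 50
python3 -c "
from h import *
plan(.5116,-.0141,.25,89)"
```

```text
clock: 5.4
tcp_pos: [0.5044, -0.3379, 0.2579]
orientation: [-2.237, -2.206, 0.001]
contact_force: [0.5, -0.0, -1.6]
grip_width: 0.0253
gripper_force: 49.1
clk 5.4 tcp [ 0.5044 -0.3379  0.2579] yaw 89.19 tool z [-5.e-04 -1.e-04 -1.e+00] q [ 0.8   0.37 -0.41  1.67  0.16  1.13  0.33]
total units [16.195  0.135  0.395]
turn units [-0.0006  0.0001  0.0043]
F [ 0.5 -0.  -1.6] grip 49.052828550338745 0.025296518736593065
```

```bash

python3 -m crank '[[1,0,0,0,0,0],[1,0,0,0,0,0],[1,0,0,0,0,0],[1,0,0,0,0,0],[1,0,0,0,0,0],[1,0.13,0.4,0,0,0],[1,0,0,0,0,0],[1,0,0,0,0,0]]' 0 50
python3 -m crank '[[1,0,0,0,0,0],[1,0,0,0,0,0],[1,0,0,0,0,0],[1,0,0,0,0,0],[1,0,0,0,0,0],[1,0,0,0,0,0],[1,0,0,0,0,0],[1,0,0,0,0,0],[0.2,0,0,0,0,0],[0,0,0,0,0,0],[0,0,0,0,0,0]]' 0 50
python3 -c "
from h import *
plan(.5116,-.0141,.20,89)
f=grab('side');grab('top')
cv2.imwrite('pics/e.png',cv2.resize(cv2.convertScaleAbs(f['image'][120:260,220:390,::-1],alpha=1.4),None,fx=4,fy=4,interpolation=cv2.INTER_CUBIC))
"
```

```text
clock: 6.2
tcp_pos: [0.5093, -0.1749, 0.2474]
orientation: [-2.242, -2.197, 0.002]
contact_force: [-0.7, 0.4, -0.5]
grip_width: 0.0253
gripper_force: 49.2
clock: 7.3
tcp_pos: [0.5133, -0.0148, 0.2484]
orientation: [-2.244, -2.198, 0.002]
contact_force: [-0.3, -0.3, -1.1]
grip_width: 0.0254
gripper_force: 49.2
clk 7.3 tcp [ 0.5133 -0.0148  0.2484] yaw 88.8 tool z [-1.1e-03 -6.0e-04 -1.0e+00] q [ 0.41  0.25 -0.58  1.88  0.16  1.06 -0.26]
total units [ 0.037 -0.082  2.419]
turn units [-0.0014  0.0008 -0.0044]
F [-0.3 -0.3 -1.1] grip 49.16070520877838 0.02535643819167515
```

View pics/e.png

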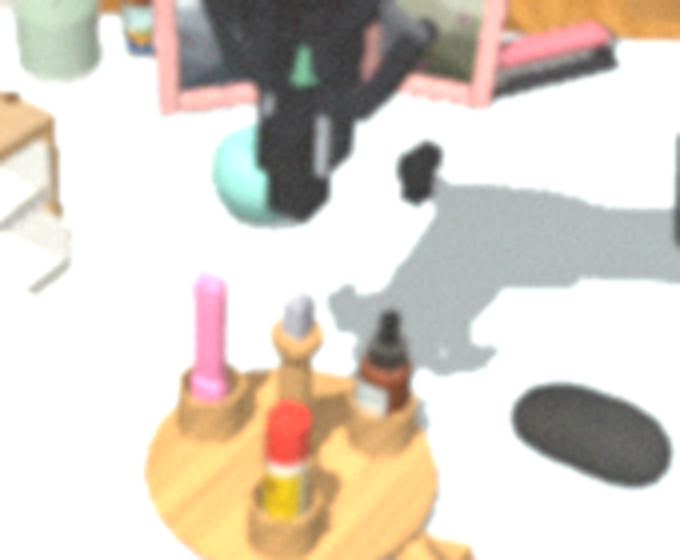

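The side view shows the knob held upright over the shaft. Its lower tip is at about (295,174) and the shaft top at about (295,195) in the original pixels. I'll measure the offset between them.

```bash
python3 - <<'E'
from h import *
f=load('side'); im=f['image'].astype(int); g=im.max(2); S=im.max(2)-im.min(2); P=cloud(f)
F=210/np.tan(np.radians(float(f['fovy']))/2)
def proj(p):
    c=f['world_to_cam']@np.r_[p,1]; return np.array([f['cx']+F*c[0]/-c[2], f['cy']-F*c[1]/-c[2]])
print('gray rows'); print(g[160:178,278:312:1][::2])
print('shaft'); 
for v in range(190,208): print(v,' '.join('%3d/%-3d'%(g[v,u],S[v,u]) for u in range(286,304)))
for z in(.130,.152,.158): print('shaft proj',z,proj([.5116,-.0141,z]).round(1))
o=status.get_obs();M=Ro.from_rotvec(o['orientation']).as_matrix();c=o['tcp_pos']
zb=c[2]-.0275
for a in(-13,13):
  for b in(-13,13):
    for z in(zb,zb+.015,zb+.032): 
      p=c+M@np.array([a,b,0])/1000; p[2]=z; print(a,b,z.round(3),proj(p).round(1))
E
```

```text
gray rows
[[213 216 219 219 202 157  96  54  48  45  49  51  49  49  48  49  45  46
   49  54  87 122 129 110  74  65  82 118 156 190 209 217 218 215]
 [200 207 212 214 207 182 149 115  81  54  50  52  51  50  50  46  49  42
   48  53  82 116 123 109 103 126 166 198 214 221 221 220 220 218]
 [189 192 196 198 203 206 200 182 135  74  46  48  51  52  52  44  48  47
   48  50  57  73  81  88 127 184 213 221 221 221 220 220 221 221]
 [181 184 185 189 192 190 191 175 131  78  48  48  48  45  46  49  45  46
   45  45  45  47  46  66 124 184 218 222 220 221 221 221 221 219]
 [166 171 174 177 178 183 180 166 123  74  48  46  53  43  47  50  50  47
   49  47  47  48  45  72 128 189 217 221 221 221 220 220 222 222]
 [137 149 154 158 162 162 164 149 114  69  50  45  52  48  52  47  48  51
   48  47  47  54  71 117 165 204 220 221 221 221 221 221 221 223]
 [126 124 131 133 135 135 136 131 114  91  70  63  55  56  52  53  51  51
   47  52  76 112 157 197 214 221 222 222 222 221 221 221 221 220]
 [160 135 121 121 120 120 116 118 118 114 106 105  99  96  91  80  68  65
   82 116 160 197 217 221 221
[... 2565 characters left out ...]
 194/6   173/31  161/63  167/80  177/88  186/90  190/92  187/85  184/86  184/90  177/88  161/76  150/46  171/16  200/6   220/10  221/8  
207 222/10  207/5   179/14  160/40  155/65  157/76  172/83  180/88  180/87  179/85  171/83  158/74  148/52  154/21  180/4   210/8   218/10  222/8  
shaft proj 0.13 [293.6 201.1]
shaft proj 0.152 [294.  193.8]
shaft proj 0.158 [294.1 191.8]
-13 -13 0.221 [303.1 167.9]
-13 -13 0.236 [303.4 162.3]
-13 -13 0.253 [303.9 155.7]
-13 13 0.221 [293.1 163.8]
-13 13 0.236 [293.4 158.2]
-13 13 0.253 [293.7 151.6]
13 -13 0.221 [296.5 173.7]
13 -13 0.236 [296.8 168.1]
13 -13 0.253 [297.2 161.4]
13 13 0.221 [286.5 169.5]
13 13 0.236 [286.7 163.8]
13 13 0.253 [286.9 157.2]
```

```bash

python3 -m crank '[[-0.13,-0.09,0.3,0,0,0],[0,0,0.7,0,0,0],[0,0,0.7,0,0,0],[0,0,0.7,0,0,0],[0,0,0.3,0,0,0],[0,0,0,0,0,0],[0,0,0,0,0,0]]' 0 50
cat > m.py <<'E'
from h import *
plan(.5114,-.0174,.1575,89)
f=grab('side'); im=f['image'].astype(int); g=im.max(2)
F=210/np.tan(np.radians(float(f['fovy']))/2)
def proj(p):
    c=f['world_to_cam']@np.r_[p,1]; return np.array([f['cx']+F*c[0]/-c[2], f['cy']-F*c[1]/-c[2]])
o=status.get_obs();M=Ro.from_rotvec(o['orientation']).as_matrix();c=o['tcp_pos']
zb=c[2]-.0275
for a,b in((-13,-13),(13,-13),(13,13)):
    for z in(zb,zb+.015): 
      p=c+M@np.array([a+3.3,b,0])/1000; p[2]=z; print(a,b,z.round(3),proj(p).round(1))
print('shaft proj',proj([.5116,-.0141,.15]).round(1))
cv2.imwrite('pics/m%d.png'%int(o['clock']*10),cv2.resize(cv2.convertScaleAbs(f['image'][150:220,255:335,::-1],alpha=1.5),None,fx=8,fy=8,interpolation=cv2.INTER_CUBIC))
for v in range(170,204,1): print(v,' '.join('%3d'%g[v,u] for u in range(282,308)))
E
python3 m.py; ls pics
```

```text
clock: 8.1
tcp_pos: [0.5122, -0.0165, 0.1949]
orientation: [-2.243, -2.199, -0.0]
contact_force: [0.5, 0.1, -1.4]
grip_width: 0.025
gripper_force: 49.2
clk 8.1 tcp [ 0.5122 -0.0165  0.1949] yaw 88.88 tool z [ 0.e+00  3.e-04 -1.e+00] q [ 0.39  0.31 -0.57  1.95  0.2   0.94 -0.3 ]
total units [-0.044 -0.039  1.87 ]
turn units [ 0.     -0.0003 -0.0027]
F [ 0.5  0.1 -1.4] grip 49.16485548019409 0.025000041044877547
-13 -13 0.168 [301.7 187.7]
-13 -13 0.183 [302.1 182.4]
13 -13 0.168 [295.4 193.6]
13 -13 0.183 [295.7 188.4]
13 13 0.168 [285.7 189.3]
13 13 0.183 [285.9 184. ]
shaft proj [293.9 194.5]
170 162 149 113  78  72  68  57  51  49  50  50  50  52  51  50  55  72 101  98  81  62  56  50  52  54  61
171 149 136 104  69  57  52  47  50  49  54  47  52  53  52  52  55  83 117 121  97  70  59  49  47  57  78
172 135 122  93  62  51  51  52  55  51  52  48  52  51  53  46  54  81 119 129 110  77  56  52  52  58 101
173 123 107  82  56  54  51  53  50  52  50  51  46  51  49  47  51  83 121 130 110  77  59  51  49  64 121
174 114 101  73  54  50  50  50  52  53  51  53  51  50  51  49  54
[... 2546 characters left out ...]
21 222 222 209 183 158 145 146 141 125 111 106 120 134 141 138 133 134 150 172 188 188
199 222 221 223 222 222 220 213 199 175 153 147 144 139 123 110 102 110 122 130 134 134 135 139 147 152 153
200 221 222 222 220 220 213 205 194 172 148 144 143 137 122 110 104 109 119 124 129 131 135 137 133 136 134
201 222 221 221 221 219 203 197 189 169 149 144 143 136 124 109 106 117 128 134 137 135 133 135 137 132 135
202 221 221 222 221 214 194 193 186 171 151 144 145 138 125 115 126 142 151 156 142 136 136 135 134 133 137
203 223 221 223 222 212 190 187 186 182 171 159 148 136 126 135 152 170 176 169 148 135 133 134 136 136 142
c1.png
c2.png
d.png
d_side.png
d_top.png
e.png
m81.png
side0.png
top0.png
```

```bash

python3 -m crank '[[-0.05,-0.05,0,0,0,0],[0,0,0.2,0,0,0],[0,0,0.2,0,0,0],[0,0,0.2,0,0,0],[0,0,0,0,0,0],[0,0,0,0,0,0]]' 0 50
python3 -m crank '[[0,0,0.2,0,0,0],[0,0,0.2,0,0,0],[0,0,0,0,0,0],[0,0,0,0,0,0]]' 0 50
```

```text
clock: 8.75
tcp_pos: [0.5109, -0.0177, 0.1827]
orientation: [-2.243, -2.199, 0.0]
contact_force: [0.5, 0.0, -1.7]
grip_width: 0.0256
gripper_force: 49.2
clock: 9.15
tcp_pos: [0.5109, -0.0177, 0.1747]
orientation: [-2.243, -2.199, 0.0]
contact_force: [0.4, 0.8, -1.5]
grip_width: 0.0256
gripper_force: 49.2
```

```bash

python3 -m crank '[[0,0,0.2,0,0,0],[0,0,0.2,0,0,0],[0,0,0.2,0,0,0],[0,0,0,0,0,0],[0,0,0,0,0,0]]' 0 50
python3 -m crank '[[0,0,0.1,0,0,0],[0,0,0.1,0,0,0],[0,0,0.05,0,0,0],[0,0,0,0,0,0],[0,0,0,0,0,0]]' 0 50
```

```text
clock: 9.65
tcp_pos: [0.5109, -0.0177, 0.1627]
orientation: [-2.243, -2.199, 0.0]
contact_force: [-0.2, 0.7, -1.3]
grip_width: 0.0254
gripper_force: 49.2
clock: 10.15
tcp_pos: [0.511, -0.0177, 0.1579]
orientation: [2.243, 2.199, -0.0]
contact_force: [-0.0, -0.5, -1.4]
grip_width: 0.0252
gripper_force: 49.2
```

```bash

python3 -m crank '[[0,0,0.05,0,0,0],[0,0,0.05,0,0,0],[0,0,0,0,0,0],[0,0,0,0,0,0]]' 0 50
python3 -m crank '[[0,0,0.05,0,0,0],[0,0,0.05,0,0,0],[0,0,0,0,0,0],[0,0,0,0,0,0]]' 0 50
```

```text
clock: 10.55
tcp_pos: [0.5112, -0.0177, 0.1574]
orientation: [2.243, 2.198, -0.0]
contact_force: [-5.0, -0.5, 12.8]
grip_width: 0.0253
gripper_force: 51.1
clock: 10.95
tcp_pos: [0.5113, -0.0177, 0.1573]
orientation: [2.242, 2.197, -0.001]
contact_force: [-12.8, -2.3, 32.0]
grip_width: 0.0256
gripper_force: 53.5
```

```bash
python3 m.py | head -5
python3 - <<'E'
from h import *
f=load('side')
cv2.imwrite('pics/g.png',cv2.resize(cv2.convertScaleAbs(f['image'][140:260,230:370,::-1],alpha=1.5),None,fx=5,fy=5,interpolation=cv2.INTER_CUBIC))
E
```

```text
clk 10.95 tcp [ 0.5113 -0.0177  0.1573] yaw 88.84 tool z [ 8.0e-04 -2.1e-03 -1.0e+00] q [ 0.37  0.35 -0.56  1.99  0.24  0.87 -0.33]
total units [ 0.016  0.004 -0.009]
turn units [ 0.001   0.0026 -0.0035]
F [-12.8  -2.3  32. ] grip 53.53509161621332 0.02559743413720009
-13 -13 0.13 [301.5 200.3]
```

View pics/g.png

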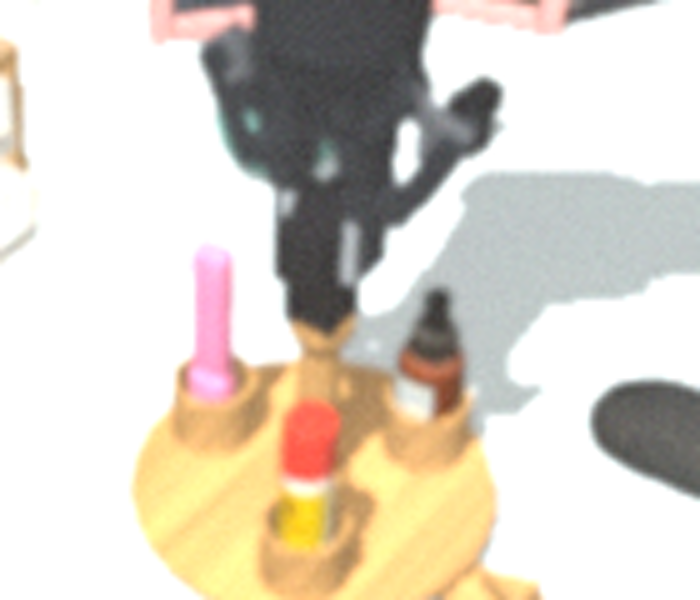

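The knob is seated: TCP z is 0.1573, the expected value, with collar contact. I'll relax the push, then turn clockwise about the shaft axis, which lies 3.4 mm along tool x.

```bash

python3 -m crank '[[0,0,-0.07,0,0,0],[0,0,0,0,0,0],[0,0,0,0,0,0]]' 0 60
python3 -m crank '[[0,-0.006,0,0,0,0.045],[0,-0.012,0,0,0,0.09],[0,-0.012,0,0,0,0.09],[0,-0.012,0,0,0,0.09],[0,-0.012,0,0,0,0.09],[0,-0.012,0,0,0,0.09],[0,-0.006,0,0,0,0.045],[0,0,0,0,0,0]]' 0 60
python3 -c "
from h import *
plan(.5114,-.0174,.1575,89)"
```

```text
clock: 11.3
tcp_pos: [0.5112, -0.0177, 0.1574]
orientation: [2.243, 2.198, -0.001]
contact_force: [-8.1, -1.4, 19.9]
grip_width: 0.0254
gripper_force: 59.9
clock: 12.1
tcp_pos: [0.5097, -0.0174, 0.1574]
orientation: [2.656, 1.676, -0.0]
contact_force: [-7.4, 0.1, 19.5]
grip_width: 0.0255
gripper_force: 59.8
clk 12.1 tcp [ 0.5097 -0.0174  0.1574] yaw 64.49 tool z [ 5.0e-04 -1.2e-03 -1.0e+00] q [ 0.3   0.34 -0.47  1.99  0.2   0.86 -0.72]
total units [ 0.036  0.076 -0.004]
turn units [ 0.001   0.0013 -0.5446]
F [-7.4  0.1 19.5] grip 59.83889655559324 0.02548469187674186
```

```bash

python3 -m crank '[[0,-0.006,-0.02,0,0,0.045],[0,-0.012,0,0,0,0.09],[0,-0.012,0,0,0,0.09],[0,-0.012,0,0,0,0.09],[0,-0.012,0,0,0,0.09],[0,-0.012,0,0,0,0.09],[0,-0.012,0,0,0,0.09],[0,-0.012,0,0,0,0.09],[0,-0.006,0,0,0,0.045],[0,0,0,0,0,0],[0,0,0,0,0,0]]' 0 60
cat > n.py <<'E'
from h import *
plan(.5114,-.0174,.1575,25)
A=np.array([.5116,-.0141])
for n in('top','side'):
    f=grab(n);P=cloud(f);hsv=cv2.cvtColor(f['image'],cv2.COLOR_RGB2HSV);H,S,V=hsv.transpose(2,0,1);z=P[...,2]
    ca=np.hypot(P[...,0]-A[0],P[...,1]-A[1])
    for nm,mm,zz in(('pink',(H>150)&(H<174)&(S>60)&(V>110)&(z>.13)&(z<.15),.14),('red',((H<6)|(H>174))&(S>140)&(V>110)&(z>.1)&(z<.14),.122),('bulb',(V<75)&(z>.095)&(z<.125)&(ca>.04),.12)):
        m=mm&(ca<.085)&(ca>.03)
        if m.sum()<4: print(n,nm,'few'); continue
        p=P[m].mean(0); d=p[:2]-A; print(n,nm,m.sum(),p.round(4),'az',np.degrees(np.arctan2(d[1],d[0])).round(1),'r',np.hypot(*d).round(4))
    cv2.imwrite('pics/n_%s.png'%n,f['image'][:,:,::-1])
a=cv2.imread('pics/n_top.png')[165:285,215:335]; b=cv2.imread('pics/n_side.png')[150:290,225:365]
cv2.imwrite('pics/n.png',cv2.convertScaleAbs(np.hstack([cv2.resize(a,(400,400),interpolation=cv2.INTER_CUBIC),cv2.resize(b,(400,400),interpolation=cv2.INTER_CUBIC)]),alpha=1.4))
E
python3 n.py
```

```text
clock: 13.2
tcp_pos: [0.5081, -0.0161, 0.1574]
orientation: [3.018, 0.87, 0.0]
contact_force: [-6.9, -0.7, 15.1]
grip_width: 0.0255
gripper_force: 59.4
clk 13.2 tcp [ 0.5081 -0.0161  0.1574] yaw 32.16 tool z [ 3.e-04 -7.e-04 -1.e+00] q [ 0.21  0.32 -0.36  2.    0.15  0.84 -1.24]
total units [ 0.103  0.142 -0.003]
turn units [9.00e-04 1.00e-04 1.59e-01]
F [-6.9 -0.7 15.1] grip 59.40928512252867 0.02547931618340964
top pink few
top red 5 [0.538  0.0476 0.1246] az 66.8 r 0.0671
top bulb few
side pink few
side red 97 [0.5359 0.0474 0.1145] az 68.5 r 0.0661
side bulb 60 [ 0.4453 -0.0083  0.1068] az 175.0 r 0.0666
```

View pics/n.png

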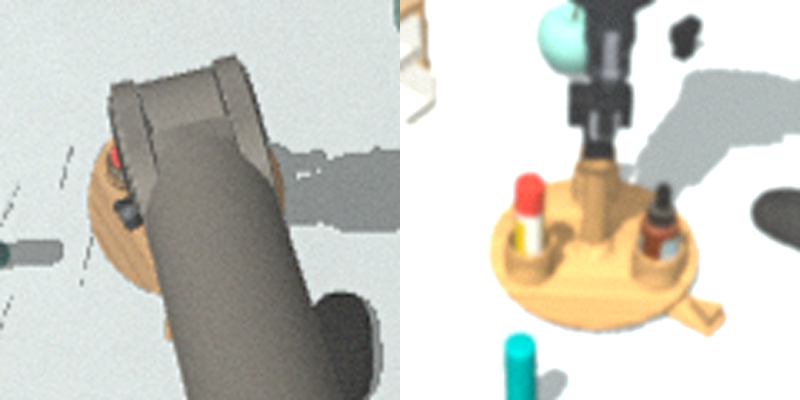

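The side view shows the dropper near the pointer. Its bulb is at crop (664,195), original about (317,218). I'll measure its azimuth from the bulb and glue cap pixel columns at the known radius.

```bash
cat > az.py <<'E'
from h import *
A=np.array([.5116,-.0141])
def az(img,f):
    F=210/np.tan(np.radians(float(f['fovy']))/2); P=cloud(f); g=img.max(2)
    hsv=cv2.cvtColor(img,cv2.COLOR_RGB2HSV);H,S,V=hsv.transpose(2,0,1);z=P[...,2];ca=np.hypot(P[...,0]-A[0],P[...,1]-A[1])
    for nm,m in(('bulb',(V<75)&(z>.10)&(z<.13)&(ca>.045)&(ca<.085)),('red',((H<6)|(H>174))&(S>140)&(V>110)&(z>.1)&(z<.14)&(ca<.09))):
        vv,uu=np.nonzero(m); zc=z[m].mean()
        a=np.radians(np.arange(-180,180,.5)); p=np.c_[A+.062*np.c_[np.cos(a),np.sin(a)],np.full(len(a),zc),np.ones(len(a))]@f['world_to_cam'].T
        u=f['cx']+F*p[:,0]/-p[:,2]; v=f['cy']-F*p[:,1]/-p[:,2]
        e=np.hypot(u-uu.mean(),(v-vv.mean())); i=np.argsort(e)[0]
        eu=abs(u-uu.mean())+5*(e>12); j=eu.argmin()
        print(nm,m.sum(),(uu.mean().round(1),vv.mean().round(1)),'z',zc.round(3),'az',np.degrees(a[i]),'res',e[i].round(2),'az by col',np.degrees(a[j]))
if __name__=='__main__':
    f=load('side'); f0=dict(f)
    az(f['image'],f)
E
python3 - <<'E'
from az import *
f=load('side'); print('now'); az(f['image'],f)
import cv2
i0=cv2.imread('pics/side0.png')[:,:,::-1].copy()
i=f['image']
# initial pixels by same colour rule in image only
for nm,u0,v0 in(('bulb0',316.9,203),('red0',291.,225.1)):
    F=210/np.tan(np.radians(float(f['fovy']))/2)
    zc=.11 if nm=='bulb0' else .1176
    a=np.radians(np.arange(-180,180,.5)); p=np.c_[A+.062*np.c_[np.cos(a),np.sin(a)],np.full(len(a),zc),np.ones(len(a))]@f['world_to_cam'].T
    u=f['cx']+F*p[:,0]/-p[:,2]; v=f['cy']-F*p[:,1]/-p[:,2]; e=np.hypot(u-u0,v-v0);k=e.argmin(); print(nm,np.degrees(a[k]),e[k])
F=210/np.tan(np.radians(float(f['fovy']))/2)
for d in(175,180,185,190):
    q=A+.062*np.array([np.cos(np.radians(d)),np.sin(np.radians(d))]); c=f['world_to_cam']@np.r_[q,.126,1]; print(d,'bulb top',f['cx']+F*c[0]/-c[2],f['cy']-F*c[1]/-c[2])
E
```

```text
now
bulb 40 (np.float64(316.5), np.float64(219.2)) z 0.111 az 177.0 res 1.47 az by col -178.5
red 97 (np.float64(269.8), np.float64(216.9)) z 0.115 az 67.0 res 1.57 az by col 62.0
bulb0 -128.0 0.9743417011219493
red0 117.5 1.6817442863993144
175 bulb top 315.4366576131418 213.97504185899993
180 bulb top 316.72027756287235 212.6869421860585
185 bulb top 317.81409818165224 211.32844047360453
190 bulb top 318.7113324932849 209.91135659588983
```

```bash
python3 - <<'E'
from h import *
from scipy.optimize import least_squares
f=load('side');P=cloud(f);A=np.array([.5116,-.0141]);z=P[...,2];d=P[...,:2]-A;r=np.hypot(d[...,0],d[...,1]);az=np.degrees(np.arctan2(d[...,1],d[...,0]))%360
H,S,V=cv2.cvtColor(f['image'],cv2.COLOR_RGB2HSV).transpose(2,0,1); w=(H>6)&(H<24)&(S>60)
for nm,a0 in(('dropper',183),('glue',64)):
    c0=A+.062*np.array([np.cos(np.radians(a0)),np.sin(np.radians(a0))])
    # cup outer wall points: z .028..052, facing camera
    m=w&(z>.03)&(z<.054)&(np.hypot(P[...,0]-c0[0],P[...,1]-c0[1])<.032)
    q=P[m][:,:2]
    s=least_squares(lambda c:np.hypot(*(q-c).T)-.0215,c0,loss='soft_l1',f_scale=.002).x
    e=s-A; s2=least_squares(lambda t:np.hypot(*(q-A-.062*np.array([np.cos(t[0]),np.sin(t[0])])).T)-.0215,[np.radians(a0)],loss='soft_l1',f_scale=.002).x
    print(nm,m.sum(),s.round(4),'az',np.degrees(np.arctan2(e[1],e[0]))%360,'r',np.hypot(*e),'az fixed r',np.degrees(s2), 'rms',np.std(np.hypot(*(q-s).T)))
m=w&(z>.006)&(z<.03)&(r>.103)&(r<.135)&(az>150)&(az<210)
e=P[m][:,:2].mean(0)-A; print('pointer',m.sum(),P[m].mean(0),np.degrees(np.arctan2(e[1],e[0]))%360)
# disc check for side-camera bias
m=w&(abs(z-.02)<.004)&(r<.1); q=P[m][:,:2]
h=cv2.convexHull((q*1000).astype(np.float32)); print('disc',cv2.minEnclosingCircle(h))
E
```

```text
dropper 146 [ 0.4486 -0.0137] az 179.66100973244238 r 0.06298993018628299 az fixed r [179.49008524] rms 0.00162853049472229
glue 191 [0.5404 0.0415] az 62.60040371493685 r 0.0625774799530752 az fixed r [62.69972532] rms 0.0029833230480975333
pointer 102 [ 0.39336469 -0.00256089  0.01448558] 174.4259008834487
disc ((508.72747802734375, -10.734179496765137), 92.1174087524414)
```

Relative to the disc centre seen by the same camera, the dropper cup is at about 181° and the pointer at about 178°. One small correction of −3°, then a check.

```bash

python3 -m crank '[[0,-0.004,0,0,0,0.03],[0,-0.004,0,0,0,0.03],[0,0,0,0,0,0],[0,0,0,0,0,0],[0,0,0,0,0,0],[0,0,0,0,0,0],[0,0,0,0,0,0]]' 0 60
python3 - <<'E'
from h import *
from scipy.optimize import least_squares
plan(.5114,-.0174,.1575,25)
f=grab('side');P=cloud(f);A=np.array([.5087,-.0107]);z=P[...,2]
H,S,V=cv2.cvtColor(f['image'],cv2.COLOR_RGB2HSV).transpose(2,0,1); w=(H>6)&(H<24)&(S>60)
for a0 in(180,60):
    c0=A+.062*np.array([np.cos(np.radians(a0)),np.sin(np.radians(a0))])
    q=P[w&(z>.03)&(z<.054)&(np.hypot(P[...,0]-c0[0],P[...,1]-c0[1])<.032)][:,:2]
    s=least_squares(lambda c:np.hypot(*(q-c).T)-.0215,c0,loss='soft_l1',f_scale=.002).x-A
    print(s,np.degrees(np.arctan2(s[1],s[0]))%360)
cv2.imwrite('pics/z.png',cv2.resize(cv2.convertScaleAbs(f['image'][150:290,225:365,::-1],alpha=1.4),None,fx=4.2,fy=4.2,interpolation=cv2.INTER_CUBIC))
E
```

```text
clock: 14.0
tcp_pos: [0.5081, -0.016, 0.1575]
orientation: [3.038, 0.798, 0.0]
contact_force: [-7.2, 0.8, 15.8]
grip_width: 0.0252
gripper_force: 59.4
clk 14.0 tcp [ 0.5081 -0.016   0.1575] yaw 29.45 tool z [ 3.e-04 -6.e-04 -1.e+00] q [ 0.2   0.32 -0.35  2.    0.14  0.84 -1.28]
total units [ 0.11   0.144 -0.002]
turn units [ 0.0008 -0.      0.099 ]
F [-7.2  0.8 15.8] grip 59.42119861836545 0.025225553173104598
[-0.06026687 -0.0003469 ] 180.329792043361
[0.03418404 0.05066288] 55.991065533953496
```

View pics/z.png

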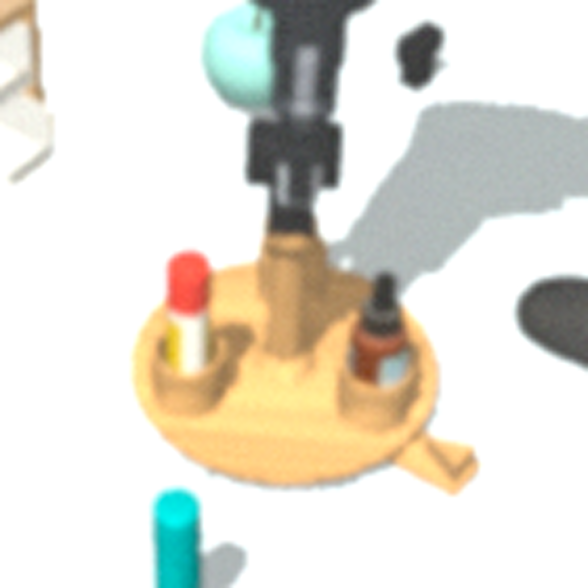

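The view shows both bottles upright and the dropper cup (377,400) on the line from the axis (287,365) to the pointer (455,470). The knob is down on the collar, gripped and still, so I'm handing in.

```bash
python3 -c "
from h import *
print(r.hand_in())"
```

```text
the job is handed in; nothing more can be done
None
```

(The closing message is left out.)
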